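# Sweep the wheel nuts into the sink basket

### The job

Four washed wheel nuts are lying on the drainboard of the utility sink: push each one across the steel with your fingertips and over the open edge so that all four end up in the strainer basket in the bowl. Only sweep them - do not pinch, pick up or carry any of them - and let none fall into the bowl beside the basket. Leave the jug, the funnel, the scraper and the wiper arm where they are.

Things in the scene. Friction and masses are not known exactly. Their poses are not given: they have to be found in the camera images.
- nut1: brass-coloured hexagonal wheel nut, loose, standing upright on the drainboard: 22 mm across flats, 25 mm across corners, 24 mm high, about 55 g, a dark bore in its flat ends. Origin at the centre of its underside, z along the bore. Any of the four may lie at any of four rough places; centres start at least 50 mm apart
- nut2: brass-coloured hexagonal wheel nut, loose, standing upright on the drainboard: 22 mm across flats, 25 mm across corners, 24 mm high, about 55 g, a dark bore in its flat ends. Origin at the centre of its underside, z along the bore. Any of the four may lie at any of four rough places; centres start at least 50 mm apart
- nut3: brass-coloured hexagonal wheel nut, loose, standing upright on the drainboard: 22 mm across flats, 25 mm across corners, 24 mm high, about 55 g, a dark bore in its flat ends. Origin at the centre of its underside, z along the bore. Any of the four may lie at any of four rough places; centres start at least 50 mm apart
- nut4: brass-coloured hexagonal wheel nut, loose, standing upright on the drainboard: 22 mm across flats, 25 mm across corners, 24 mm high, about 55 g, a dark bore in its flat ends. Origin at the centre of its underside, z along the bore. Any of the four may lie at any of four rough places; centres start at least 50 mm apart
- basket: perforated stainless strainer basket, open on top, in the sink bowl beside the drainboard edge: 210 mm along x, 170 mm along y, 80 mm deep, walls 3 mm; axes parallel to the world's, origin at the centre of its underside. It does not move when touched; it stands at a different place along x each time
- basket_mouth (a point): centre of the basket's open top, 2 mm below the drainboard. The basket's +y wall is 2 mm from the drainboard edge, so a nut pushed over the edge there drops straight in. Two 6 mm wire arms along y, 108 mm either side of this point in x, carry the basket: their ends lie on the drainboard, 6 mm high, up to 30 mm in from the edge
- drain_edge (a point): middle of the straight edge along x where the flat drainboard (top at z = 0, on the +y side) meets the open bowl (-y side, 430 mm along x, 380 mm along y, 240 mm deep). There is no lip at this edge; rolled rims 12 mm high bound the drainboard 213 mm towards the robot and 225 mm beyond this point
- jug: closed yellow quart jug with black cap, 105 x 68 mm, 220 mm high, standing loose, 0.9 kg; origin at the centre of its underside. Leave alone
- funnel: red plastic funnel standing mouth down, loose and light: 116 mm across with a 26 x 18 mm hanging tab at the rim, 118 mm high, spout up; origin at the centre of its mouth on the drainboard. Leave alone
- scraper: silicone scraper lying flat and loose: black handle 24 mm wide and 13 mm high, blue blade 58 mm wide and 7 mm high; 230 mm long along its x axis, from -100 mm (handle) to +130 mm (blade); origin on its underside. Leave alone
- wiper: black wiper arm lying flat and loose, 375 mm long along its x axis from -182 mm (round hub, 24 mm across) to +193 mm (hook), up to 22 mm high; origin on its underside. Leave alone
Things that resemble listed ones, but are neither listed nor needed, are in the scene too. Leave any green or red look-alike of the nut3 alone. Leave any red look-alike of the nut1 alone.

How it is judged:
By the outcome, as a careful person would: the job done as asked, in the order asked, and still so for the second after the job is handed in, with the robot touching nothing.
It also fails if it takes over 64 s, if anything falls off the work surface, if the arm or the gripper's body presses on something with over 40 N, if the wrist force passes 120 N, or if a joint passes its speed limit or range.

### The arm

A 7-joint arm with a two-finger parallel gripper is mounted at the origin on the work surface. World frame = base frame: x ahead of the robot, y to its left, z up, the work surface at z = 0. Lengths are in m, angles in rad, forces in N, time in s.
With the tool pointing down it reaches from about 0.425 to 0.925 m from the base axis. Payload 6.8 kg.
Tool frame: the origin (TCP) lies between the finger pads; the fingertips stand r.tcp_to_tips ahead of it and the grasp point (between the pads) is the TCP (r.tcp_to_tips is the distance from the TCP to the fingertips, in m); z points along the fingers, y is the line along which they close (so a half turn about z gives the same grasp; the last joint's range is limited). The gripper opens to 85 mm and grips with 20 to 120 N. Pads are 22 mm wide; open, the fingers measure 114 mm over their backs; the gripper's body (76 mm by 85 mm) begins 54 mm behind the grasp point. The pads swing forward as they close: fully open they stand 13 mm farther back than shut.
Start: joints at [1.088, 0.477, 0.022, 1.555, -0.011, 1.109, -0.083], TCP at [0.247, -0.628, 0.25] pointing down, gripper open.
Joint ranges: [-2.96, 2.96], [-0.34, 2.1], [-1.41, 1.46], [0.24, 2.44], [-1.37, 4.51], [0.17, 1.92], [-2.96, 2.96]. Speed limits (rad/s): [2.39, 2.39, 3.14, 3.14, 3.14, 3.14, 3.14].

### API

Orientations are given as a rotation vector (axis times angle).
In Python, from bench import r gives the robot as it stands.
- The arm moves only by the tool servo_tool, never from a script. Its argument "commands" is a list of rows, each a list of 2 entries, a list of its own where there are three numbers: the shift along the tool's x, y, z normalised to -1 to 1, where 1 is 250 mm, then the turn, a rotation vector about the tool's x, y, z normalised to -1 to 1, where 1 is 90 degrees. In form: [[[dx, dy, dz], [ax, ay, az]], ...]. A call has 1 to 20 rows; each row is the pose to reach, as a shift and turn from the pose commanded when the call began, along the tool's axes at that moment; what a row does not reach only later rows make up. A row lasts 1/10 s, in which the tool goes at most 50 mm and 8.59 degrees, less where a joint would pass 70% of its speed; a pose out of reach is approached as far as the arm can. A call with a number of a shift or a turn outside -1 to 1 is refused whole. A call with a gripper value outside its range is refused whole. "claw" is the closure, from 0 (fully open) to 1 (shut), set as the call begins (left out, the last holds). The fingers move at their own pace and stop on an object; "squeeze" is the grip in N (left out, the last holds). Time passes only in rows, so rows that repeat a pose let the fingers close. It gives the time, the measured TCP pose, the force, the opening and the grip force at its end, in the units of the state.
- r.get_obs(): the state, without advancing time (a new reading comes with each control period).
- r.grab_frame(name): name is "scene" or "top" or "wrist"; returns (picture, depth): 480x640x3 uint8, red, green, blue; 480x640 float32, m along the optical axis (not along the pixel's ray), 0 where there is no reading.
- r.camera_model(name): a dict with "fx", "fy", "cx", "cy" (pixels), "k1" (the pictures are not rectified: a ray, as slopes to the right and down, at radius r is drawn at 1 + k1 r^2 times it, then the intrinsics apply), "extrinsics" (4x4, takes a point from camera to world coordinates); the wrist camera has in their place "hand_eye" (4x4, takes a point from camera to tool coordinates, whose origin is the TCP and whose axes are the flange's). Camera axes: x right, y down, z forward; pixel columns grow to the right and rows downward; lengths in m; the calibration is good to about 2 mm. A picture is of the moment at which its call begins: read the wrist's pose just before it. camera_model takes no time and is no camera call.
- r.hand_in(): hands the job in; it is judged then, once.
Trained networks look in the newest picture that a camera, given by its name, has taken for a name from the list of things; names that differ only in an ending like _2 or _b are one class to them, and where a whole thing is asked for, a point or a joint stands for the part that bears it (a point fixed in the world has none). Each returns a list of dicts, best first, with "confidence" (0 to 1); they miss things now and then, are a little off and sometimes report something else, mostly with a low value. They report only what shows in the picture. A call takes as long as a camera call. They do not tell look-alikes from the thing itself.
- r.boxes_of(camera, target): "uv" ([column, row] in pixels, amid what is visible of it).
- r.mark_of(camera, target): "uv" ([column, row] in pixels: a listed point, or the origin of a listed thing).
The state is a dict: "clock": time; "joints": joint angles; "qvel": joint speeds; "tau": joint torques, N m; "tcp_pos": TCP position; "orientation": TCP orientation; "contact_force": force on the tool from outside, world axes, zero at the start; "moment": the same for the moment, N m; "grip_width": finger opening in m; "gripper_force": force on a finger pad.
Only numpy, scipy, OpenCV 4.12 (cv2) and the standard library are available. Lean on these libraries where they do the work, as an engineer would, in place of code of your own. Each camera call takes 0.05 s, during which the arm holds its last target. There are 200 camera calls.

## Working session

There is one attempt and no reset: what is moved stays moved. The work goes in short steps, Python scripts to look and compute and a tool call to move; the robot and the scene stay as the last step left them, time stands still between calls to the robot, and variables do not carry over. Pictures are saved under pics/ and viewed, at most 10 in all, crops included, and the job is handed in when it is done.

Besides the shell and the picture viewer there is one more tool, called after "Request:" in YAML: its name, and indented under it one key for each argument. servo_tool: Moves the arm, as the interface text tells. Scaled input: -1 to 1 covers 250 mm each way for a shift and 90 degrees each way for a turn. Its arguments: {"type":"object","properties":{"commands":{"type":"array"},"claw":{"type":"number"},"squeeze":{"type":"number"}},"required":["commands"]}

```bash
mkdir -p pics
cat > h.py <<'E'
import numpy as np, cv2
from scipy.spatial.transform import Rotation as R
from bench import r
def ext(cam,obs=None):
    m=r.camera_model(cam)
    if cam!="wrist": return m,np.array(m["extrinsics"])
    T=np.eye(4);T[:3,:3]=R.from_rotvec(obs["orientation"]).as_matrix();T[:3,3]=obs["tcp_pos"]
    return m,T@np.array(m["hand_eye"])
def ray(m,uv):
    x=(uv[0]-m["cx"])/m["fx"];y=(uv[1]-m["cy"])/m["fy"]
    K=np.eye(3);d=np.array([m["k1"],0,0,0,0])
    a,b=x,y
    for _ in range(20):
        f=1+m["k1"]*(a*a+b*b);a,b=x/f,y/f
    return np.array([a,b,1.])
def at_z(m,T,uv,z):
    d=T[:3,:3]@ray(m,uv);o=T[:3,3];return o+d*(z-o[2])/d[2]
def at_depth(m,T,uv,dep):
    u,v=int(round(uv[0])),int(round(uv[1]));return T[:3,:3]@(ray(m,uv)*dep[v,u])+T[:3,3]
def proj(m,T,p):
    c=np.linalg.inv(T)@np.append(p,1);a,b=c[:2]/c[2];f=1+m["k1"]*(a*a+b*b)
    return np.array([m["cx"]+m["fx"]*a*f,m["cy"]+m["fy"]*b*f])
E
python3 - <<'E'
from h import *
print(r.get_obs(), r.tcp_to_tips)
for c in("top","scene"):
    im,d=r.grab_frame(c);m,T=ext(c);np.save(c+"d.npy",d);cv2.imwrite(f"pics/{c}0.png",im[:,:,::-1])
    print(c,T[:3,3].round(3))
    for n in("nut1","basket","jug","funnel","scraper","wiper"):
        for b in r.boxes_of(c,n): print(n,np.round(b["uv"]),round(b["confidence"],2),at_z(m,T,b["uv"],0.024 if n=="nut1" else 0.01).round(3),at_depth(m,T,b["uv"],d).round(3))
    for n in("basket_mouth","drain_edge","nut1","jug","funnel"):
        for b in r.mark_of(c,n): print("mark",n,np.round(b["uv"]),round(b["confidence"],2),at_z(m,T,b["uv"],0).round(3))
E
```

```text
{'clock': 0.0, 'joints': array([ 1.08788096,  0.47782171,  0.0223564 ,  1.5564654 , -0.01151198,
        1.109304  , -0.08311403]), 'qvel': array([-0.00116808,  0.00029244, -0.00153875, -0.00036178,  0.00156678,
       -0.00066711,  0.00092335]), 'tau': array([-1.70664640e-03, -5.96440065e+01,  1.60794385e+00, -2.81187469e+01,
        1.26394123e-02,  9.33362375e-03,  3.44274497e-05]), 'tcp_pos': array([ 0.24689146, -0.62761777,  0.24930563]), 'orientation': array([-3.08481338e+00, -5.84962006e-01,  7.56937719e-04]), 'contact_force': array([0.5451185 , 0.2676642 , 0.28413683]), 'moment': array([ 0.03700769, -0.01201655, -0.02162128]), 'gripper_force': 0.0, 'grip_width': 0.08544899330952348} 0.019
top [0.328 0.186 1.205]
nut1 [277. 278.] 0.68 [0.464 0.295 0.024] [0.464 0.296 0.022]
nut1 [322. 274.] 0.62 [0.474 0.21  0.024] [0.474 0.21  0.023]
nut1 [388. 262.] 0.49 [0.501 0.08  0.024] [0.501 0.08  0.024]
nut1 [395. 303.] 0.46 [0.422 0.066 0.024] [0.421 0.066 0.025]
nut1 [380. 232.] 0.42 [0.56  0.098 0.024] [0.561 0.097 0.02 ]
basket [178. 201.] 0.59 [0.617 0.505 0.01 ] [0.581 0.465 0.1
[... 1543 characters left out ...]
2 0.23  0.01 ] [0.393 0.229 0.011]
wiper [396. 285.] 0.64 [0.687 0.174 0.01 ] [0.688 0.172 0.012]
mark basket_mouth [147. 342.] 0.91 [ 0.525 -0.11  -0.   ]
mark drain_edge [216. 314.] 0.85 [ 0.548 -0.022  0.   ]
mark drain_edge [149. 343.] 0.53 [ 0.528 -0.11   0.   ]
mark nut1 [375. 235.] 0.8 [ 0.589  0.249 -0.   ]
mark nut1 [211. 239.] 0.78 [ 0.416  0.068 -0.   ]
mark nut1 [247. 262.] 0.76 [0.496 0.072 0.   ]
mark nut1 [302. 214.] 0.64 [ 0.467  0.212 -0.   ]
mark nut1 [316. 244.] 0.64 [0.539 0.171 0.   ]
mark nut1 [339. 190.] 0.47 [0.463 0.304 0.   ]
mark jug [460. 176.] 0.76 [0.587 0.488 0.   ]
mark jug [162. 378.] 0.52 [ 0.585 -0.128 -0.   ]
mark jug [372. 235.] 0.4 [ 0.586  0.246 -0.   ]
```

Run:
```python
import cv2
a=cv2.imread("pics/top0.png")[130:370,140:540]
cv2.imwrite("pics/topc.png",cv2.resize(a,(800,480),interpolation=cv2.INTER_CUBIC))
a=cv2.imread("pics/scene0.png")[120:390,60:460]
cv2.imwrite("pics/scenec.png",cv2.resize(a,(800,540),interpolation=cv2.INTER_CUBIC))
```

```text
(no output)
```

View pics/topc.png

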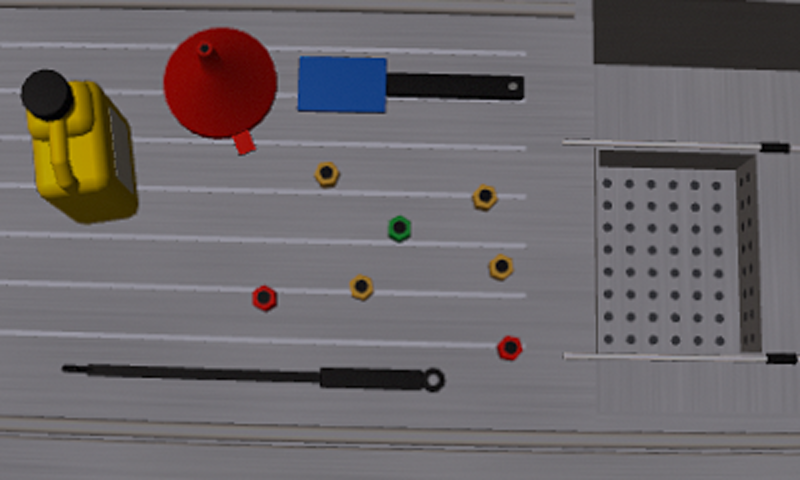

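View pics/scenec.png

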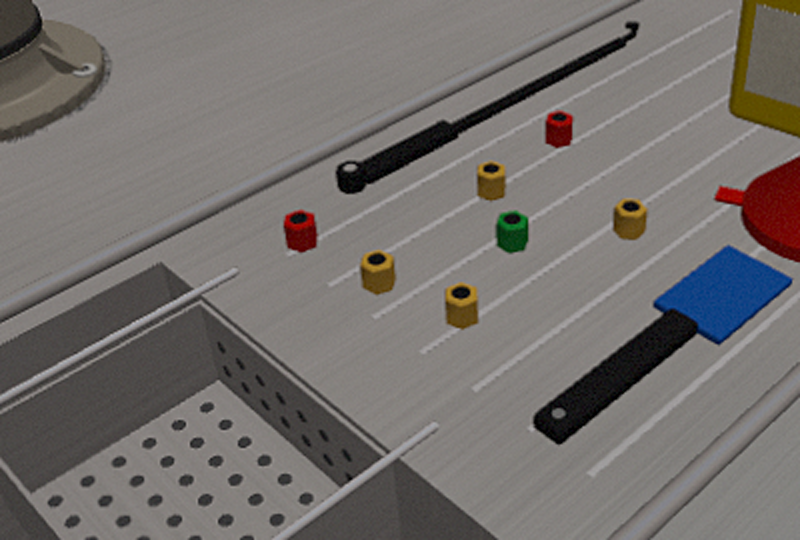

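Top crop: four brass nuts at (327,174), (485,197), (501,267) and (361,287). There is a green look-alike at (400,228) and red look-alikes at (264,298) and (510,348). The basket opening spans rows 150–355 to the right of the edge, at about column 595. The scene crop shows the same four brass nuts at (629,218), (461,305), (377,272) and (490,181), and that enlarged view confirms their colour. I'll use these and leave the green and red ones alone.

```bash
cat >> h.py <<'E'
def nuts(im,m,T,z=0.024):
    h=cv2.cvtColor(np.ascontiguousarray(im),cv2.COLOR_RGB2HSV)
    out=[]
    for nm,lo,hi in(("brass",(12,110,70),(28,255,255)),("green",(50,110,40),(85,255,255)),("red",(0,150,70),(6,255,255))):
        k=cv2.inRange(h,lo,hi);k=cv2.morphologyEx(k,cv2.MORPH_CLOSE,np.ones((7,7)))
        n,_,s,c=cv2.connectedComponentsWithStats(k)
        for i in range(1,n):
            if 40<s[i,4]<1500: out.append((nm,c[i].round(1),int(s[i,4]),at_z(m,T,c[i],z)[:2].round(4)))
    return out
E
python3 - <<'E'
from h import *
im=cv2.imread("pics/top0.png")[:,:,::-1];m,T=ext("top")
for o in nuts(im,m,T,0.02): print(*o)
for n,uv,z in(("edge",(437.5,200),0),("wire far end",(421.5,201),.006),("wire near end",(422.5,307.5),.006),("wire far@edge",(437,202),.006),("wire near@edge",(437,308),.006),("hub",(356.5,319.5),.01),("handle end",(401.5,180),.013)): print(n,at_z(m,T,uv,z)[:2].round(3))
o=r.get_obs();p=o["tcp_pos"];M=R.from_rotvec(o["orientation"]).as_matrix();print(M.round(3))
for t in((.38,-.45,.25),(.50,-.2,.25),(.567,.13,.15)): print(t,(M.T@(np.array(t)-p)/.25).round(3))
print("turn",np.array(R.from_matrix(M.T@np.array([[0,1,0],[1,0,0],[0,0,-1.]])).as_rotvec())/(np.pi/2))
E
```

```text
brass [302.9 216.4] 108 [0.5889 0.2498]
brass [382.  228.1] 111 [0.5689 0.093 ]
brass [390.1 263. ] 115 [0.4996 0.0764]
brass [320.2 273.1] 110 [0.4768 0.2125]
green [339.1 243.8] 108 [0.5355 0.1769]
red [271.7 278.5] 105 [0.464  0.3066]
red [394.4 303.7] 104 [0.4203 0.0675]
edge [ 0.634 -0.022]
wire far end [0.629 0.012]
wire near end [0.415 0.011]
wire far@edge [ 0.628 -0.019]
wire near@edge [ 0.414 -0.018]
hub [0.389 0.14 ]
handle end [0.67  0.054]
[[ 0.931  0.366  0.   ]
 [ 0.366 -0.931 -0.   ]
 [ 0.     0.    -1.   ]]
(0.38, -0.45, 0.25) [ 0.756 -0.469  0.001]
(0.5, -0.2, 0.25) [ 1.568e+00 -1.224e+00  1.000e-03]
(0.567, 0.13, 0.15) [ 2.301 -2.354  0.401]
turn [ 1.76777722e-05  7.00392556e-06 -7.61411284e-01]
```

Request:
servo_tool:
  commands:
    - [[0.1,-0.06,0],[0,0,-0.09]]
    - [[0.2,-0.12,0],[0,0,-0.18]]
    - [[0.3,-0.18,0],[0,0,-0.27]]
    - [[0.4,-0.24,0],[0,0,-0.36]]
    - [[0.5,-0.3,0],[0,0,-0.45]]
    - [[0.6,-0.37,0],[0,0,-0.54]]
    - [[0.7,-0.43,0],[0,0,-0.63]]
    - [[0.756,-0.469,0],[0,0,-0.72]]
    - [[0.756,-0.469,0],[0,0,-0.761]]
    - [[0.756,-0.469,0],[0,0,-0.761]]
  claw: 0.86

```text
clock: 2.2
tcp_pos: [0.3805, -0.4494, 0.2505]
orientation: [2.22, 2.222, 0.0]
contact_force: [0.2, -0.4, -0.3]
grip_width: 0.0118
gripper_force: 0.0
```

Request:
servo_tool:
  commands:
    - [[0.15,0.11,0],[0,0,0]]
    - [[0.3,0.22,0],[0,0,0]]
    - [[0.45,0.33,0],[0,0,0]]
    - [[0.6,0.45,0],[0,0,0]]
    - [[0.75,0.56,0],[0,0,0]]
    - [[0.9,0.67,0],[0,0,0]]
    - [[1,0.75,0],[0,0,0]]
    - [[1,0.75,0],[0,0,0]]

```text
clock: 3.0
tcp_pos: [0.5707, -0.1946, 0.2506]
orientation: [-2.216, -2.226, -0.005]
contact_force: [0.5, -0.4, 0.0]
grip_width: 0.012
gripper_force: 0.0
```

Request:
servo_tool:
  commands:
    - [[0.18,0,0],[0,0,0]]
    - [[0.36,0,0],[0,0,0]]
    - [[0.54,0,0],[0,0,0]]
    - [[0.72,0,0],[0,0,0]]
    - [[0.9,0,0],[0,0,0]]
    - [[1,0,0],[0,0,0]]
    - [[1,0,0],[0,0,0]]

```text
clock: 3.7
tcp_pos: [0.5676, 0.0538, 0.2506]
orientation: [-2.218, -2.224, -0.002]
contact_force: [-0.2, -0.4, 0.4]
grip_width: 0.0116
gripper_force: 0.0
```

Request:
servo_tool:
  commands:
    - [[0.16,0,0.1],[0,0,0]]
    - [[0.32,0,0.25],[0,0,0]]
    - [[0.32,0,0.4],[0,0,0]]
    - [[0.32,0,0.55],[0,0,0]]
    - [[0.32,0,0.65],[0,0,0]]
    - [[0.32,0,0.75],[0,0,0]]
    - [[0.32,0,0.82],[0,0,0]]
    - [[0.32,0,0.87],[0,0,0]]
    - [[0.32,0,0.89],[0,0,0]]
    - [[0.32,0,0.89],[0,0,0]]

```text
clock: 4.7
tcp_pos: [0.5681, 0.129, 0.0275]
orientation: [2.224, 2.219, -0.001]
contact_force: [-0.7, -0.3, -0.1]
grip_width: 0.0118
gripper_force: 0.0
```

Run:
```python
from h import *
im,d=r.grab_frame("scene");cv2.imwrite("pics/s1.png",cv2.resize(np.ascontiguousarray(im[120:390,60:460,::-1]),(800,540)))
print(r.get_obs()["tcp_pos"],r.get_obs()["joints"].round(2))
```

```text
[0.56846566 0.12948897 0.0282018 ] [-0.02  0.66 -0.41  1.9   0.41  0.66 -0.68]
```

View pics/s1.png

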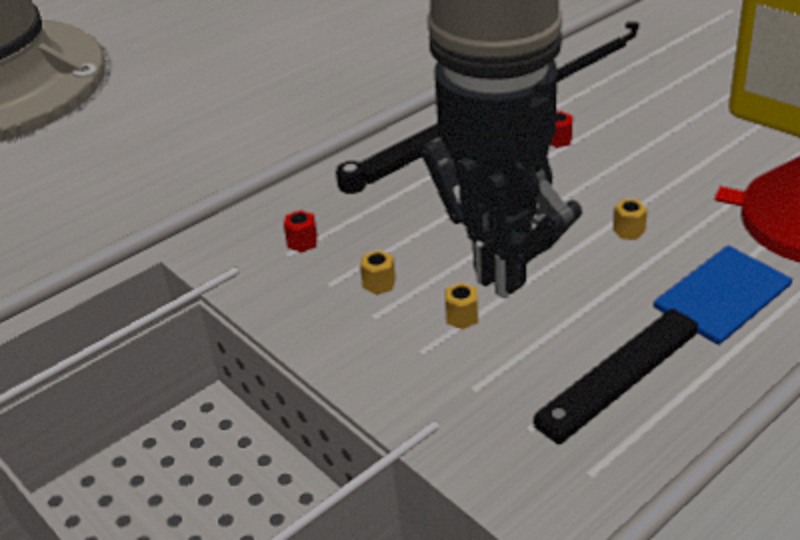

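The fingers are at (500,275), right behind the first nut at (461,305), and the path to the basket is clear.

Request:
servo_tool:
  commands:
    - [[-0.02,0,0.016],[0,0,0]]
    - [[-0.05,0,0.016],[0,0,0]]
    - [[-0.09,0,0.016],[0,0,0]]
    - [[-0.14,0,0.016],[0,0,0]]
    - [[-0.19,0,0.016],[0,0,0]]
    - [[-0.24,0,0.016],[0,0,0]]
    - [[-0.29,0,0.016],[0,0,0]]
    - [[-0.34,0,0.016],[0,0,0]]
    - [[-0.39,0,0.016],[0,0,0]]
    - [[-0.44,0,0.016],[0,0,0]]
    - [[-0.49,0,0.016],[0,0,0]]
    - [[-0.54,0,0.016],[0,0,0]]
    - [[-0.59,0,0.016],[0,0,0]]
    - [[-0.64,0,0.016],[0,0,0]]
    - [[-0.69,0,0.016],[0,0,0]]
    - [[-0.72,0,0.016],[0,0,0]]
    - [[-0.72,0,0.016],[0,0,0]]
    - [[-0.72,0,-0.2],[0,0,0]]
    - [[-0.72,0,-0.4],[0,0,0]]
    - [[-0.72,0,-0.4],[0,0,0]]

```text
clock: 6.75
tcp_pos: [0.5718, -0.0486, 0.1338]
orientation: [2.216, 2.217, 0.012]
contact_force: [0.9, -0.0, 0.1]
grip_width: 0.0116
gripper_force: 0.0
```

Run:
```python
from h import *
print(r.get_obs()["tcp_pos"],r.get_obs()["joints"].round(2))
im,d=r.grab_frame("scene");cv2.imwrite("pics/s2.png",cv2.resize(np.ascontiguousarray(im[120:440,30:460,::-1]),(800,595)))
im,d=r.grab_frame("top");m,T=ext("top")
for o in nuts(im,m,T,0.02): print(*o)
```

```text
[ 0.57179513 -0.04860183  0.13383965] [ 0.36  0.49 -0.5   1.88  0.31  0.83 -0.3 ]
brass [302.9 216.4] 108 [0.5889 0.2498]
brass [457.9 236. ] 104 [ 0.5564 -0.0582]
brass [390.1 263.1] 116 [0.4996 0.0765]
brass [320.2 273.1] 110 [0.4768 0.2125]
green [339.1 243.8] 108 [0.5355 0.1769]
red [271.8 278.5] 105 [0.464  0.3063]
red [394.4 303.7] 106 [0.4203 0.0676]
```

View pics/s2.png

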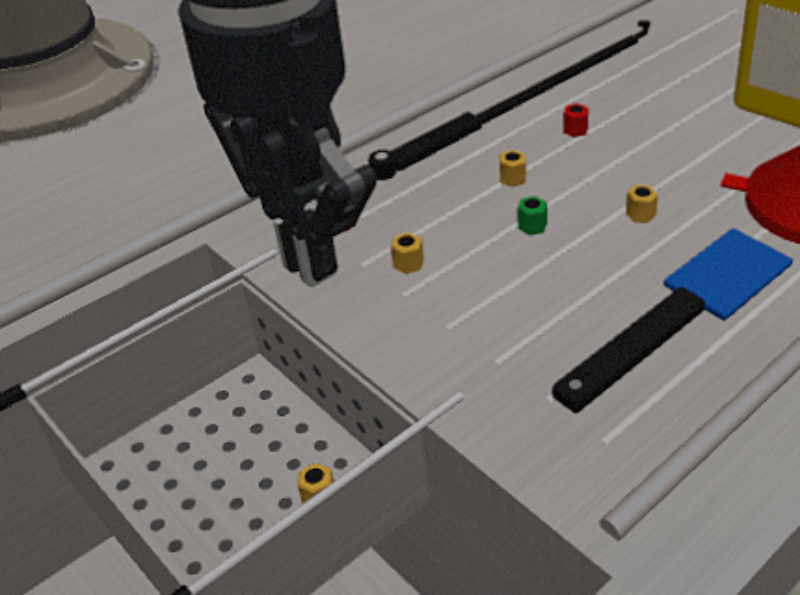

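The first nut is in the basket, at (315,485), and nothing else moved. Next is the nut at (0.500, 0.077).

Request:
servo_tool:
  commands:
    - [[0.16,-0.07,0],[0,0,0]]
    - [[0.32,-0.14,0],[0,0,0]]
    - [[0.48,-0.2,0],[0,0,0]]
    - [[0.6,-0.25,0],[0,0,0]]
    - [[0.66,-0.272,0],[0,0,0]]
    - [[0.66,-0.272,0.1],[0,0,0]]
    - [[0.66,-0.272,0.2],[0,0,0]]
    - [[0.66,-0.272,0.3],[0,0,0]]
    - [[0.66,-0.272,0.37],[0,0,0]]
    - [[0.66,-0.272,0.41],[0,0,0]]
    - [[0.66,-0.272,0.415],[0,0,0]]
    - [[0.66,-0.272,0.415],[0,0,0]]

```text
clock: 8.05
tcp_pos: [0.4997, 0.1153, 0.0238]
orientation: [-2.221, -2.221, 0.001]
contact_force: [0.8, 0.1, -0.3]
grip_width: 0.0117
gripper_force: 0.0
```

Request:
servo_tool:
  commands:
    - [[-0.02,0,0],[0,0,0]]
    - [[-0.05,0,0],[0,0,0]]
    - [[-0.09,0,0],[0,0,0]]
    - [[-0.14,0,0],[0,0,0]]
    - [[-0.19,0,0],[0,0,0]]
    - [[-0.24,0,0],[0,0,0]]
    - [[-0.29,0,0],[0,0,0]]
    - [[-0.34,0,0],[0,0,0]]
    - [[-0.39,0,0],[0,0,0]]
    - [[-0.44,0,0],[0,0,0]]
    - [[-0.49,0,0],[0,0,0]]
    - [[-0.54,0,0],[0,0,0]]
    - [[-0.59,0,0],[0,0,0]]
    - [[-0.64,0,0],[0,0,0]]
    - [[-0.66,0,0],[0,0,0]]
    - [[-0.66,0,0],[0,0,0]]
    - [[-0.66,0,-0.2],[0,0,0]]
    - [[-0.66,0,-0.4],[0,0,0]]
    - [[-0.66,0,-0.415],[0,0,0]]
    - [[-0.66,0,-0.415],[0,0,0]]

```text
clock: 10.05
tcp_pos: [0.5009, -0.0494, 0.1293]
orientation: [2.219, 2.22, 0.003]
contact_force: [-0.5, 0.4, -1.3]
grip_width: 0.0118
gripper_force: 0.0
```

Run:
```python
from h import *
print(r.get_obs()["tcp_pos"],r.get_obs()["joints"].round(2))
im,d=r.grab_frame("top");m,T=ext("top")
for o in nuts(im,m,T,0.02): print(*o)
```

```text
[ 0.50090226 -0.04942759  0.12931017] [ 0.44  0.41 -0.56  2.04  0.32  0.77 -0.32]
brass [302.9 216.4] 108 [0.5889 0.2498]
brass [455.8 235.6] 60 [ 0.5571 -0.054 ]
brass [457.3 267.8] 100 [ 0.4928 -0.0562]
brass [320.2 273.1] 110 [0.4768 0.2125]
green [339.1 243.8] 108 [0.5355 0.1769]
red [271.8 278.5] 105 [0.464  0.3063]
red [394.3 303.7] 106 [0.4203 0.0677]
```

Request:
servo_tool:
  commands:
    - [[0.16,-0.03,0],[0,0,0]]
    - [[0.32,-0.06,0],[0,0,0]]
    - [[0.48,-0.09,0],[0,0,0]]
    - [[0.64,-0.092,0],[0,0,0]]
    - [[0.8,-0.092,0],[0,0,0]]
    - [[0.92,-0.092,0],[0,0,0]]
    - [[1,-0.092,0],[0,0,0]]
    - [[1,-0.092,0],[0,0,0]]

```text
clock: 10.9
tcp_pos: [0.4753, 0.2036, 0.1263]
orientation: [-2.214, -2.225, 0.001]
contact_force: [-0.2, 0.1, 0.7]
grip_width: 0.0119
gripper_force: 0.0
```

Request:
servo_tool:
  commands:
    - [[0.1,0,0],[0,0,0]]
    - [[0.2,0,0],[0,0,0]]
    - [[0.2,0,0.1],[0,0,0]]
    - [[0.2,0,0.2],[0,0,0]]
    - [[0.2,0,0.3],[0,0,0]]
    - [[0.2,0,0.37],[0,0,0]]
    - [[0.2,0,0.41],[0,0,0]]
    - [[0.2,0,0.415],[0,0,0]]
    - [[0.2,0,0.415],[0,0,0]]

```text
clock: 11.8
tcp_pos: [0.4769, 0.2497, 0.0239]
orientation: [-2.222, -2.22, 0.001]
contact_force: [0.5, 0.4, 0.3]
grip_width: 0.012
gripper_force: 0.0
```

Request:
servo_tool:
  commands:
    - [[-0.02,0,0],[0,0,0]]
    - [[-0.05,0,0],[0,0,0]]
    - [[-0.09,0,0],[0,0,0]]
    - [[-0.14,0,0],[0,0,0]]
    - [[-0.19,0,0],[0,0,0]]
    - [[-0.24,0,0],[0,0,0]]
    - [[-0.29,0,0],[0,0,0]]
    - [[-0.34,0,0],[0,0,0]]
    - [[-0.39,0,0],[0,0,0]]
    - [[-0.44,0,0],[0,0,0]]
    - [[-0.49,0,0],[0,0,0]]
    - [[-0.54,0,0],[0,0,0]]
    - [[-0.59,0,0],[0,0,0]]
    - [[-0.64,0,0],[0,0,0]]
    - [[-0.68,0,0],[0,0,0]]
    - [[-0.7,0,0],[0,0,0]]
    - [[-0.7,0,0],[0,0,0]]

```text
clock: 13.5
tcp_pos: [0.4769, 0.0741, 0.024]
orientation: [2.224, 2.219, -0.001]
contact_force: [0.5, -0.2, -0.3]
grip_width: 0.0118
gripper_force: 0.0
```

Run:
```python
from h import *
print(r.get_obs()["tcp_pos"],r.get_obs()["joints"].round(2))
im,d=r.grab_frame("top");m,T=ext("top")
for o in nuts(im,m,T,0.02): print(*o)
im,d=r.grab_frame("scene");m,T=ext("scene")
for o in nuts(im,m,T,0.012): print(*o)
cv2.imwrite("pics/s3.png",cv2.resize(np.ascontiguousarray(im[120:440,30:460,::-1]),(800,595)))
```

```text
[0.47687229 0.0740799  0.02397437] [ 0.13  0.57 -0.51  2.13  0.52  0.55 -0.76]
brass [302.8 216.5] 109 [0.5888 0.2498]
green [339.1 243.8] 108 [0.5355 0.1769]
red [271.8 278.5] 105 [0.464  0.3063]
red [394.2 305.8] 60 [0.4163 0.0678]
brass [465.5  44.3] 246 [0.221  1.0893]
brass [374.5 229. ] 284 [0.5876 0.2479]
brass [226.6 256.3] 309 [0.4775 0.0513]
brass [542.  341.7] 236 [0.8751 0.2138]
brass [170.6 352.7] 366 [ 0.5704 -0.1043]
brass [198.2 378. ] 257 [ 0.6235 -0.1032]
green [315.9 235.4] 267 [0.5347 0.1748]
red [397.2  35.8] 1459 [0.0386 1.0155]
red [323.8  43. ] 254 [-0.0699  0.8213]
red [339.  184.1] 205 [0.4624 0.3046]
red [209.9 235. ] 270 [0.4196 0.0649]
```

View pics/s3.png

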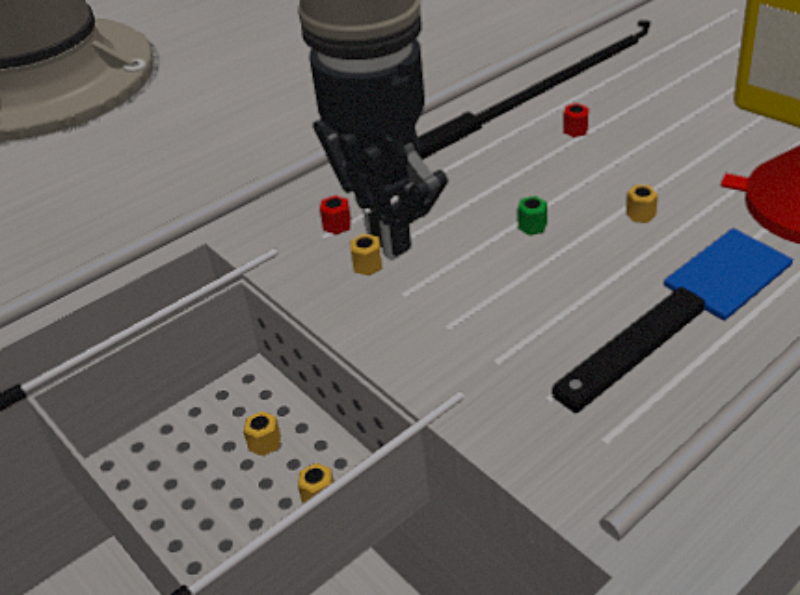

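Two nuts are in the basket, at (262,433) and (315,485). The third is against the fingers at (366,255), and the look-alikes have not been touched. I'll keep pushing.

Request:
servo_tool:
  commands:
    - [[-0.03,0,0],[0,0,0]]
    - [[-0.07,0,0],[0,0,0]]
    - [[-0.12,0,0],[0,0,0]]
    - [[-0.17,0,0],[0,0,0]]
    - [[-0.22,0,0],[0,0,0]]
    - [[-0.27,0,0],[0,0,0]]
    - [[-0.32,0,0],[0,0,0]]
    - [[-0.37,0,0],[0,0,0]]
    - [[-0.42,0,0],[0,0,0]]
    - [[-0.47,0,0],[0,0,0]]
    - [[-0.5,0,0],[0,0,0]]
    - [[-0.5,0,0],[0,0,0]]
    - [[-0.5,0,-0.2],[0,0,0]]
    - [[-0.5,0,-0.4],[0,0,0]]
    - [[-0.5,0,-0.415],[0,0,0]]
    - [[-0.5,0,-0.415],[0,0,0]]

```text
clock: 15.2
tcp_pos: [0.4779, -0.0496, 0.1292]
orientation: [2.22, 2.219, 0.003]
contact_force: [0.6, 0.4, -0.4]
grip_width: 0.0121
gripper_force: 0.0
```

Request:
servo_tool:
  commands:
    - [[0.15,0.07,0],[0,0,0]]
    - [[0.3,0.14,0],[0,0,0]]
    - [[0.45,0.21,0],[0,0,0]]
    - [[0.6,0.28,0],[0,0,0]]
    - [[0.75,0.35,0],[0,0,0]]
    - [[0.9,0.42,0],[0,0,0]]
    - [[1,0.444,0],[0,0,0]]
    - [[1,0.444,0],[0,0,0]]
    - [[1,0.444,0],[0,0,0]]

```text
clock: 16.1
tcp_pos: [0.5866, 0.2005, 0.1258]
orientation: [-2.219, -2.222, 0.005]
contact_force: [-0.0, -0.3, 0.6]
grip_width: 0.0121
gripper_force: 0.0
```

Request:
servo_tool:
  commands:
    - [[0.12,0,0],[0,0,0]]
    - [[0.24,0,0],[0,0,0]]
    - [[0.35,0,0],[0,0,0]]
    - [[0.35,0,0.1],[0,0,0]]
    - [[0.35,0,0.2],[0,0,0]]
    - [[0.35,0,0.3],[0,0,0]]
    - [[0.35,0,0.37],[0,0,0]]
    - [[0.35,0,0.41],[0,0,0]]
    - [[0.35,0,0.415],[0,0,0]]
    - [[0.35,0,0.415],[0,0,0]]

```text
clock: 17.1
tcp_pos: [0.5884, 0.2875, 0.0245]
orientation: [2.222, 2.22, 0.001]
contact_force: [0.3, 0.4, 0.4]
grip_width: 0.0122
gripper_force: 0.0
```

Request:
servo_tool:
  commands:
    - [[-0.02,0,0],[0,0,0]]
    - [[-0.05,0,0],[0,0,0]]
    - [[-0.09,0,0],[0,0,0]]
    - [[-0.14,0,0],[0,0,0]]
    - [[-0.19,0,0],[0,0,0]]
    - [[-0.24,0,0],[0,0,0]]
    - [[-0.29,0,0],[0,0,0]]
    - [[-0.34,0,0],[0,0,0]]
    - [[-0.39,0,0],[0,0,0]]
    - [[-0.44,0,0],[0,0,0]]
    - [[-0.49,0,0],[0,0,0]]
    - [[-0.54,0,0],[0,0,0]]
    - [[-0.59,0,0],[0,0,0]]
    - [[-0.64,0,0],[0,0,0]]
    - [[-0.69,0,0],[0,0,0]]
    - [[-0.74,0,0],[0,0,0]]
    - [[-0.78,0,0],[0,0,0]]
    - [[-0.8,0,0],[0,0,0]]
    - [[-0.8,0,0],[0,0,0]]

```text
clock: 19.0
tcp_pos: [0.588, 0.0863, 0.024]
orientation: [2.223, 2.219, -0.001]
contact_force: [-0.3, -0.9, 0.1]
grip_width: 0.0122
gripper_force: 0.0
```

Run:
```python
from h import *
print(r.get_obs()["tcp_pos"],r.get_obs()["joints"].round(2))
im,d=r.grab_frame("top");m,T=ext("top")
for o in nuts(im,m,T,0.02): print(*o)
im,d=r.grab_frame("scene");m,T=ext("scene")
for o in nuts(im,m,T,0.012): print(*o)
cv2.imwrite("pics/s4.png",cv2.resize(np.ascontiguousarray(im[120:440,30:460,::-1]),(800,595)))
```

```text
[0.58795809 0.08632576 0.02395754] [ 0.16  0.71 -0.55  1.87  0.55  0.72 -0.71]
brass [457.4 273.3] 230 [ 0.482  -0.0563]
green [339.1 243.8] 108 [0.5355 0.1769]
red [271.8 278.4] 104 [0.4641 0.3064]
red [394.4 303.6] 105 [0.4204 0.0675]
brass [205.3  35.9] 118 [-0.3646  0.6307]
brass [285.9 289.1] 381 [0.5882 0.0637]
brass [542.3 341.2] 239 [0.8749 0.2148]
brass [166.5 347.8] 609 [ 0.5607 -0.1035]
brass [198.1 378. ] 258 [ 0.6235 -0.1032]
red [201.4  18.5] 42 [-0.5185  0.7279]
red [397.2  35.1] 1330 [0.0341 1.0212]
red [339.  184.2] 204 [0.4625 0.3045]
red [209.8 235.1] 272 [0.4198 0.0648]
```

View pics/s4.png

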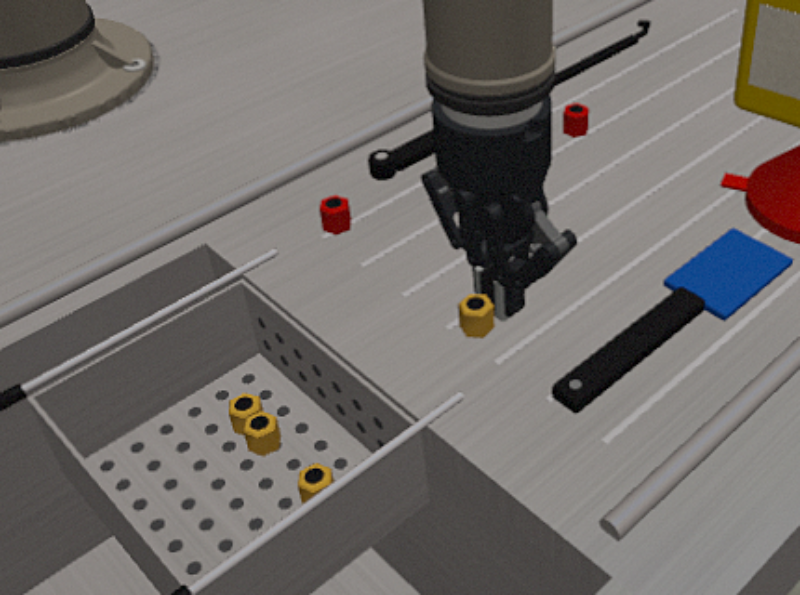

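Three nuts are in the basket, at (245,410), (262,433) and (315,485). The last one is against the fingers at (477,315).

Request:
servo_tool:
  commands:
    - [[-0.03,0,0],[0,0,0]]
    - [[-0.07,-0.002,0],[0,0,0]]
    - [[-0.12,-0.005,0],[0,0,0]]
    - [[-0.17,-0.008,0],[0,0,0]]
    - [[-0.22,-0.011,0],[0,0,0]]
    - [[-0.27,-0.014,0],[0,0,0]]
    - [[-0.32,-0.017,0],[0,0,0]]
    - [[-0.37,-0.02,0],[0,0,0]]
    - [[-0.42,-0.023,0],[0,0,0]]
    - [[-0.47,-0.026,0],[0,0,0]]
    - [[-0.52,-0.028,0],[0,0,0]]
    - [[-0.55,-0.03,0],[0,0,0]]
    - [[-0.55,-0.03,0],[0,0,0]]
    - [[-0.55,-0.03,-0.2],[0,0,0]]
    - [[-0.55,-0.03,-0.4],[0,0,0]]
    - [[-0.4,-0.03,-0.6],[0,0,0]]
    - [[-0.3,-0.03,-0.7],[0,0,0]]
    - [[-0.3,-0.03,-0.7],[0,0,0]]
    - [[-0.3,-0.03,-0.7],[0,0,0]]

```text
clock: 21.0
tcp_pos: [0.5807, 0.0143, 0.2001]
orientation: [2.218, 2.223, 0.003]
contact_force: [0.2, -0.6, -0.7]
grip_width: 0.012
gripper_force: 0.0
```

Run:
```python
from h import *
print(r.get_obs()["tcp_pos"])
im,d=r.grab_frame("top");m,T=ext("top")
for o in nuts(im,m,T,0.02): print(*o)
a=np.ascontiguousarray(im[130:370,140:540,::-1])
im,d=r.grab_frame("scene")
b=np.ascontiguousarray(im[220:430,60:340,::-1])
cv2.imwrite("pics/s5.png",np.hstack([cv2.resize(b,(400,300)),cv2.resize(a,(400,300))]))
for n in("jug","funnel","scraper","wiper"): print(n,[np.round(x["uv"]) for x in r.boxes_of("top",n)][:1])
```

```text
[0.58067422 0.01429695 0.20012845]
brass [455.  234.4] 180 [ 0.5597 -0.0523]
brass [457.4 273.3] 230 [ 0.482  -0.0563]
green [339.1 243.8] 108 [0.5355 0.1769]
red [271.8 278.5] 104 [0.464  0.3064]
red [394.3 303.6] 107 [0.4204 0.0677]
jug [array([179., 203.])]
funnel [array([250., 174.])]
scraper [array([326., 173.])]
wiper [array([288., 316.])]
```

View pics/s5.png

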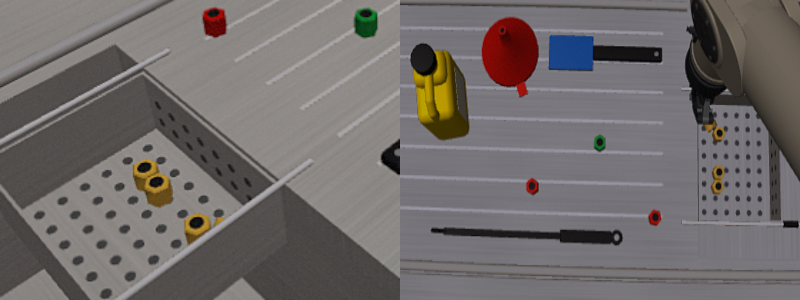

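All four nuts are in the basket: right panel (709,127), (719,133), (719,172) and (718,186). Everything else is where it started, and the arm is clear.

```bash
python3 -c "
from bench import r
print(r.hand_in())"
```

```text
the job is handed in; nothing more can be done
None
```

All four brass nuts were swept over the edge into the strainer basket with none beside it, nothing else was moved, and the job was handed in at about 21 s of the 64 s allowed.

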